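Clear the tube offcut and shut the scrap-box gate until it clicks

TASK

Put the square tube offcut that lies on the scrap box's ledge into the box through its open mouth. Then push the sliding gate shut, without ramming it, until the spring catch clicks down behind the head of its tongue and keeps it shut. Leave the oil can, the hammer and the cup alone.

Things in the scene. Friction and masses are not known exactly. Their poses are not given: they have to be found in the camera images.
- scrap_box: Fixed grey sheet-metal scrap box with a bare steel top, on the bench. Origin: below the mouth's centre, at bench height. x points across the mouth, away from the ledge; y is the direction in which the gate is pushed shut. Top face 118 mm up, 6 mm thick, x -130..+85 mm, y -80..+80 mm; x below -45 mm is a flat ledge, open underneath.
- mouth (a point): Centre of the rectangular mouth in the top face, 118 mm up; axes as the box's. The mouth spans x -45..+45 mm, y -62.5..+62.5 mm; below it a straight well goes down to a floor 8 mm above the bench. The gate, in a slot 15 mm below the top face, covers the mouth's -y part.
- gate_edge (a point): Middle of the gate plate's leading (+y) edge, on its upper face, 103 mm up: at y = 90 mm less the gate's opening, in the box's axes. The mouth is open beyond it.
- gate (a joint): Opening in m of the aluminium slide gate: grows as it is drawn out towards the box's -y; 0.115 to 0.140 at the start, at most 0.145. Friction 2 to 6 N all along. The opening at which the catch drops, d, is hidden: anywhere from 0 to 0.030. From d + 9 mm on a spring buffer (800 N/m) pushes back; a hard stop follows 3 mm beyond d. Let go before the click, the gate springs back some mm.
- gate_tab (a point): Centre of the outer (-y) face of the gate's upright push tab, 130 mm above the bench, at box x = 0 and y = -94 mm less the opening. The tab is a plate 80 mm wide (box x), 6 mm thick, its top edge 149 mm up, free all round. Push it along the box's +y; too hard (well over 30 N) would bend it.
- catch (a joint): Lift in m of the spring catch, an upright plunger with a black knob (top 175 mm up) in the separate keeper block beyond the box's +y end, at box x = 61 mm, y = 125 mm - d. 0 = down. The gate's tongue lifts it about 6 mm (pushing rises to 8 to 14 N on the ramp), 52 to 40 mm before the click; it rides on the tongue's head at 5 to 14 N, then snaps down below 1 mm behind it: caught.
- offcut: Loose aluminium square-tube offcut, 100 g, 70 mm long along its y axis, 30 mm wide (x) and 30 mm high, 3 mm walls, lying on the ledge of the scrap box. Origin: centre of its underside.
- oil_can: Loose white can, 60 mm across, 130 mm tall, standing on the bench to the robot's left. Origin: centre of its underside. To be left alone.
- hammer: Loose hammer, 240 mm long, lying on the bench to the robot's right. To be left alone.
- bolt_cup: Loose grey cup, 80 mm across, 70 mm tall, standing on the bench to the robot's left. Origin: centre of its underside. To be left alone.
Not all that is in view belongs to the job. Of the things shaped like the offcut, the aluminium one is meant.

How it is judged:
By the outcome, as a careful person would: the job done as asked, in the order asked, and still so for the second after the job is handed in, with the robot touching nothing.
It also fails if it takes over 54 s, if anything falls off the work surface, if the arm or the gripper's body presses on something with over 40 N, if the wrist force passes 120 N, or if a joint passes its speed limit or range.

ROBOT

A 6-joint arm with a two-finger parallel gripper is mounted at the origin on the work surface. World frame = base frame: x ahead of the robot, y to its left, z up, the work surface at z = 0. Lengths are in mm, angles in rad, forces in N, time in s.
With the tool pointing down it reaches from about 350 to 975 mm from the base axis. Payload 7.1 kg.
Tool frame: the origin (TCP) lies midway between the tips of the shut fingers; the grasp point (between the pads) lies 19 mm behind it (ctrl.hold_point_z is the distance from the TCP to the grasp point, in mm); z points along the fingers, y is the direction in which the jaws open and shut (so a half turn about z gives the same grasp; the last joint's range is limited). The gripper opens to 88 mm and grips with 3 to 60 N. Pads are 20 mm wide; open, the fingers measure 115 mm over their backs; the gripper's body (75 mm by 178 mm) begins 61 mm behind the grasp point.
Start: joints at [-1.274, 0.423, 1.63, -0, 1.089, -0.019], TCP at [194.128, -594.07, 222.675] pointing down, gripper open.
Joint ranges: [-3, 3], [-0.9, 2.11], [0.09, 2.58], [-1.31, 4.45], [0.11, 2.69], [-2.54, 2.54]. Speed limits (rad/s): [2.39, 2.39, 3.01, 3.14, 3.14, 3.14].

INTERFACE

Orientations are given as a rotation vector (axis times angle).
In Python, from workcell import ctrl, eyes gives the robot as it stands.
- The arm moves only by the tool move_arm, never from a script. Its argument "deltas" is a list of rows, each a list of 6 numbers: the shift along the tool's x, y, z in mm, then the turn, a rotation vector about the tool's x, y, z in rad. A call has 1 to 5 rows; each row shifts and turns the pose as measured when the row begins, along the tool's axes as they then stand; what a row does not reach is not made up. A row lasts 1/12 s, in which the tool goes at most 41.7 mm and 7.16 degrees, less where a joint would pass 70% of its speed; a pose out of reach is approached as far as the arm can. A call is refused whole if a number of a shift passes 41.7 or a number of a turn 0.125, either way. A call with a gripper value outside its range is refused whole. "hand" is the closure, from -1 (fully open) to 1 (shut), set as the call begins (left out, the last holds). The fingers move at their own pace and stop on an object; the grip force is fixed at half the most. Time passes only in rows, so rows that do not move let the fingers close. It gives the time, the measured TCP pose, the force and the opening at its end, in the units of the state.
- ctrl.get_obs(): the state, without advancing time (a new reading comes with each control period).
- eyes.get_image(name): name is "side" or "top" or "wrist"; returns a dict with "frame" (420x560x3 uint8, red, green, blue), "range_z" (420x560 float32, mm along the optical axis (not along the pixel's ray), 0 where there is no reading), "fx", "fy", "cx", "cy" (pixels), "cam_to_world" (4x4, takes a point from camera to world coordinates). Camera axes: x right, y down, z forward; pixel columns grow to the right and rows downward; lengths in mm; the calibration is good to about 2 mm. A picture is of the moment at which its call begins.
- ctrl.close_job(): hands the job in, once; it reports no verdict.
The state is a dict: "t": time; "qpos": joint angles; "qvel": joint speeds; "joint_torque": joint torques, N m; "ee_pos": TCP position; "orientation": TCP orientation; "ft_force": force on the tool from outside, world axes, zero at the start; "moment": the same for the moment, N m; "width": finger opening in mm.
Only numpy, scipy, OpenCV 4.12 (cv2) and the standard library are available. Lean on these libraries where they do the work, as an engineer would, in place of code of your own. Each camera call takes 0.05 s, during which the arm holds its last target.

## Working session

There is one attempt and no reset: what is moved stays moved. The work goes in short steps, Python scripts to look and compute and a tool call to move; the robot and the scene stay as the last step left them, time stands still between calls to the robot, and variables do not carry over. Pictures are saved under pics/ and viewed, and the job is handed in when it is done.

Besides the shell and the picture viewer there is one more tool, called after "Call:" as name([rows], argument=value, ...), one row to a line, values as JSON. move_arm: Moves the arm, as the interface text tells. Its arguments: {"type":"object","properties":{"deltas":{"type":"array"},"hand":{"type":"number"}},"required":["deltas"]}

```bash
mkdir -p pics; ls
python3 - <<'E'
from workcell import ctrl, eyes
import cv2, numpy as np, pickle
print(ctrl.get_obs(), ctrl.hold_point_z)
for n in ("side","top"):
    d=eyes.get_image(n); pickle.dump(d,open(f"{n}0.pkl","wb"))
    cv2.imwrite(f"pics/{n}0.png",d["frame"][:,:,::-1])
    print(n,d["fx"],d["cx"],d["cy"],np.round(d["cam_to_world"],3).tolist(),(d["range_z"]>0).mean())
E
```

```text
pics
{'t': 0.0, 'qpos': array([-1.27402645e+00,  4.23846990e-01,  1.63071195e+00,  7.87562642e-06,
        1.08859959e+00, -1.89883158e-02]), 'qvel': array([-0.00053774, -0.00023307,  0.00020445,  0.00019273, -0.00067627,
        0.0007091 ]), 'joint_torque': array([-1.85790873e-05, -5.44628799e+01, -2.73670632e+01,  6.43976592e-02,
        2.27783946e-02, -1.08557856e-04]), 'ee_pos': array([ 193.95156922, -593.54154341,  221.8892401 ]), 'orientation': array([-3.10098896e+00, -4.93684224e-01,  3.29515897e-04]), 'ft_force': array([-0.67671639,  0.45283628,  0.10479156]), 'moment': array([-0.05496983,  0.0683115 , -0.06140764]), 'width': 87.47935977550543} 18.700000000000003
side 527.316317909953 278.14381087286824 200.8955793770948 [[0.968, -0.169, 0.188, 252.369], [-0.252, -0.691, 0.677, -980.921], [0.016, -0.702, -0.712, 1152.032], [0.0, 0.0, 0.0, 1.0]] 0.9961904761904762
top 389.9867316803996 280.3489383734187 212.99764276115206 [[0.007, -0.995, 0.104, 374.716], [-1.0, -0.006, 0.009, -8.445], [-0.009, -0.104, -0.995, 1292.271], [0.0, 0.0, 0.0, 1.0]] 0.9959566326530612
```

View pics/side0.png

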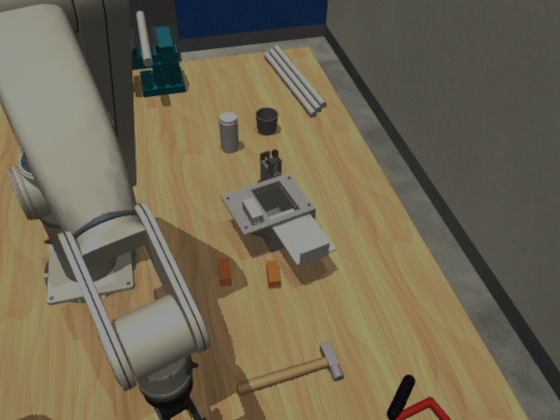

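View pics/top0.png

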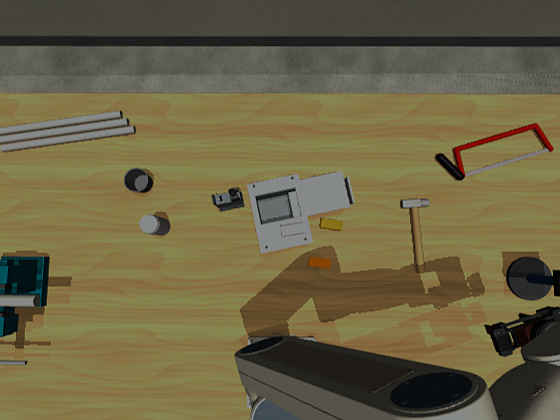

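Side view: the box is at about (270,205), with the offcut at (253,210) on its near ledge, the gate tab at (310,245) and the keeper at (270,165). Top view: the box is at (280,213) with the gate pointing right, so box +y is image left. The orange blocks are decoys. Next I'll measure using depth.

```bash
cat > h.py <<'E'
import numpy as np, cv2, pickle
def world(d):
    z=d["range_z"].astype(float); h,w=z.shape
    u,v=np.meshgrid(np.arange(w),np.arange(h))
    P=np.stack([(u-d["cx"])/d["fx"]*z,(v-d["cy"])/d["fy"]*z,z,np.ones_like(z)],-1)
    return (P@d["cam_to_world"].T)[...,:3]
E
python3 - <<'E'
from h import *
for n,(r0,r1,c0,c1) in {"top":(165,265,205,365),"side":(140,270,210,345)}.items():
    d=pickle.load(open(n+"0.pkl","rb")); W=world(d)
    crop=d["frame"][r0:r1,c0:c1,::-1]
    cv2.imwrite(f"pics/{n}0z.png",cv2.resize(crop,None,fx=4.5,fy=4.5,interpolation=cv2.INTER_CUBIC)[:600,:800])
    Z=W[...,2]
    for lo,hi in((112,124),(140,155),(98,109),(165,185),(143,153)):
        m=((Z>lo)&(Z<hi)).astype(np.uint8); m2=np.zeros_like(m); m2[r0:r1,c0:c1]=m[r0:r1,c0:c1]
        k,lab,st,ce=cv2.connectedComponentsWithStats(m2)
        for i in range(1,k):
            if st[i,4]<6: continue
            pts=W[lab==i]
            rc=cv2.minAreaRect(pts[:,:2].astype(np.float32))
            print(n,lo,hi,st[i],"med z",np.median(pts[:,2]).round(1),"rect",np.round(rc[0],1),np.round(rc[1],1),round(rc[2],1))
E
```

```text
top 112 124 [ 247  173   66   80 2261] med z 117.9 rect [500.4   6. ] [215.6 160.2] 12.3
top 112 124 [345 178   5  20  21] med z 118.6 rect [ 576.8 -199.7] [58.8  1.7] 12.7
top 112 124 [211 194   5  10  22] med z 120.7 rect [540.8 207.9] [28.6  6. ] 14.2
top 140 155 [347 176   8  26  70] med z 148.4 rect [ 568.5 -204.3] [76.9  7. ] 12.5
top 140 155 [233 187   4   4  11] med z 144.8 rect [567.4 139.8] [9.3 9.5] 3.7
top 140 155 [230 194   9   5  29] med z 143.6 rect [545.  141.2] [11.2 25. ] 12.4
top 140 155 [280 222  26  14 242] med z 148.0 rect [448.9 -33.5] [30.1 69.5] 10.6
top 98 109 [ 300  170   51   46 1616] med z 103.2 rect [ 564.6 -133.3] [116.1 136.7] 12.4
top 98 109 [288 191  13  26 191] med z 102.8 rect [529.2 -40.2] [79.1 23.6] 12.5
top 98 109 [215 194   8  10  33] med z 102.7 rect [543.7 194.5] [28.4 21.7] 0.6
top 98 109 [226 195   5   5   6] med z 99.2 rect [549.4 166. ] [ 2.5 17.5] 45.2
top 165 185 [229 188   7   7  38] med z 174.6 rect [555.1 143.2] [17.2 17.9] 84.4
top 143 153 [347 176   8  26  65] med z 148.7 rect [ 568.5 -204.3] [76.9  7. ] 12.5
top 143 153 [234 187 
[... 1190 characters left out ...]
 [501.1  77. ] [50.4 16.4] 12.7
side 98 109 [284 192   5   4   7] med z 98.8 rect [560.6  42.5] [ 5.5 18.7] 12.5
side 98 109 [289 197   9  13  21] med z 99.6 rect [569.2   3.1] [ 6.1 50.1] 14.9
side 98 109 [269 208  26  11  78] med z 103.4 rect [528.  -29.4] [74.6 15.9] 13.0
side 98 109 [ 268  211   69   55 1605] med z 103.4 rect [ 564.4 -129.1] [139.9 155.8] 12.5
side 165 185 [272 149   7   7  41] med z 173.6 rect [551.7 143.9] [18.5 18.9] 39.9
side 143 153 [268 156  13   8  40] med z 145.5 rect [552.2 145. ] [32.6 24. ] 16.7
side 143 153 [243 197  20  22 226] med z 148.2 rect [447.1 -32.4] [32.3 74.9] 11.6
side 143 153 [301 241  29  15 106] med z 148.0 rect [ 564.5 -203. ] [79.4 10. ] 11.8
```

View pics/top0z.png

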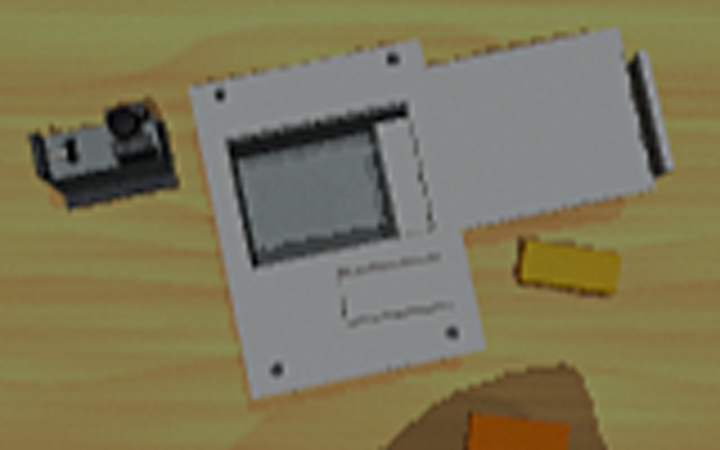

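View pics/side0z.png

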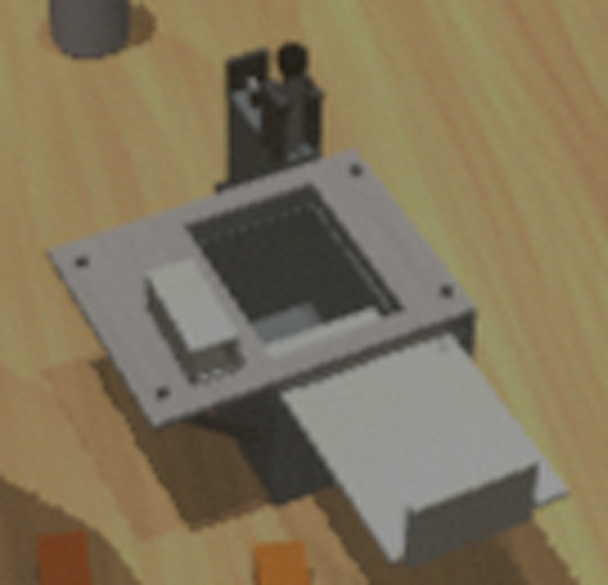

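```bash
cat > plan.py <<'E'
import sys,numpy as np
from scipy.spatial.transform import Rotation as R
from workcell import ctrl
O=np.array([521.0,11.2]);A=np.radians(12.4)
ex=np.array([np.cos(A),np.sin(A)]);ey=np.array([-np.sin(A),np.cos(A)])
def b2w(x,y): return O+x*ex+y*ey
def w2b(p): 
    r=np.asarray(p)[:2]-O; return np.array([r@ex,r@ey])
def rt(yawdeg): # tool down, tool y at yaw
    y=np.array([np.cos(np.radians(yawdeg)),np.sin(np.radians(yawdeg)),0]);z=np.array([0,0,-1.]);x=np.cross(y,z)
    return R.from_matrix(np.stack([x,y,z],1))
def show(o=None):
    o=o or ctrl.get_obs();r=R.from_rotvec(o["orientation"]);M=r.as_matrix()
    f=o["ft_force"]
    print("t",round(o["t"],2),"pos",o["ee_pos"].round(1),"box",w2b(o["ee_pos"]).round(1),"yaw",np.degrees(np.arctan2(M[1,1],M[0,1])).round(2),"tilt",np.degrees(np.arccos(-M[2,2])).round(2),"F",f.round(1),"Fbox",(f[:2]@ex).round(1),(f[:2]@ey).round(1),"w",o["width"].round(1))
    return o
def plan(tgt,yaw,step=35,nmin=1):
    o=show();p=o["ee_pos"].copy();r=R.from_rotvec(o["orientation"]);T=rt(yaw);tgt=np.array(tgt,float)
    full=(r.inv()*T).magnitude();n=max(nmin,int(np.ceil(max(np.linalg.norm(tgt-p)/step,full/0.118))))
    rows=[]
    for i in range(n):
        k=n-i
        s=r.inv().apply((tgt-p)/k); w=(r.inv()*T).as_rotvec()/k
        s=s.round(1);w=w.round(3);rows.append(list(map(float,s))+list(map(float,w)))
        p=p+r.apply(s);r=r*R.from_rotvec(w)
    for i in range(0,n,5): print([[round(v,3)+0.0 for v in q] for q in rows[i:i+5]])
E
python3 -c "
from plan import *
print(w2b([447.9,-32.9]),w2b([566.5,-203.5]),w2b([553.5,143.5]))
plan([447.9,-32.9,235],11)"
```

```text
[-80.86457147 -27.37409506] [  -1.66508608 -219.46199554] [ 60.15133283 122.23484429]Traceback (most recent call last):
  File "<string>", line 4, in <module>
    plan([447.9,-32.9,235],11)
    ~~~~^^^^^^^^^^^^^^^^^^^^^^
  File "plan.py", line 18, in plan
    o=show();p=o["ee_pos"].copy();r=R.from_rotvec(o["orientation"]);T=rt(yaw);tgt=np.array(tgt,float)
  File "plan.py", line 15, in show
    print("t",round(o["t"],2),"pos",o["ee_pos"].round(1),"box",w2b(o["ee_pos"]).round(1),"yaw",np.degrees(np.arctan2(M[1,1],M[0,1])).round(2),"tilt",np.degrees(np.arccos(-M[2,2])).round(2),"F",f.round(1),"Fbox",(f[:2]@ex).round(1),(f[:2]@ey).round(1),"w",o["width"].round(1))
                                                                                                                                                                                                                                                               ^^^^^^^^^^^^^^^^
AttributeError: 'float' object has no attribute 'round'
```

```bash
sed -i 's/o\["width"\].round(1)/round(float(o["width"]),1)/' plan.py
python3 -c "
from plan import *
plan([447.9,-32.9,235],11)"
```

```text
t 0.1 pos [ 194.  -593.6  222. ] box [-449.2 -520.5] yaw -71.9 tilt 0.08 F [-0.9  0.9 -0.4] Fbox -0.6 1.1 w 87.7
[[23.1, -25.2, -0.7, 0.0, 0.0, -0.08], [25.0, -23.3, -0.7, 0.0, 0.0, -0.08], [26.8, -21.2, -0.7, 0.0, 0.0, -0.08], [28.4, -19.0, -0.7, 0.0, 0.0, -0.08], [29.9, -16.7, -0.7, 0.0, 0.0, -0.08]]
[[31.1, -14.3, -0.7, 0.0, 0.0, -0.081], [32.1, -11.7, -0.7, 0.0, 0.0, -0.08], [33.0, -9.1, -0.7, 0.0, 0.0, -0.081], [33.6, -6.4, -0.7, 0.0, 0.0, -0.08], [34.0, -3.7, -0.7, 0.0, 0.0, -0.081]]
[[34.2, -0.9, -0.7, 0.0, 0.0, -0.08], [34.1, 1.8, -0.7, 0.0, 0.0, -0.081], [33.9, 4.6, -0.7, 0.0, 0.0, -0.08], [33.4, 7.3, -0.7, 0.0, 0.0, -0.081], [32.7, 10.0, -0.6, 0.0, 0.0, -0.08]]
[[31.8, 12.5, -0.7, 0.0, 0.0, -0.081], [30.7, 15.1, -0.6, 0.0, -0.001, -0.08], [29.4, 17.4, -0.7, 0.0, 0.0, -0.081]]
```

Call:
move_arm([
  [23,-25,-1,0,0,-0.08],
  [25,-23,-1,0,0,-0.08],
  [27,-21,-1,0,0,-0.08],
  [28,-19,-1,0,0,-0.08],
  [30,-17,-1,0,0,-0.08],
], hand=-1)

```text
t: 0.52
ee_pos: [263.0, -437.5, 224.4]
orientation: [-2.937, -1.111, 0.002]
ft_force: [0.7, 0.7, 0.4]
width: 87.8
```

Call:
move_arm([
  [31,-14,-1,0,0,-0.08],
  [32,-12,-1,0,0,-0.08],
  [33,-9,-1,0,0,-0.08],
  [33,-6,-1,0,0,-0.08],
  [34,-4,-1,0,0,-0.08],
])

```text
t: 0.93
ee_pos: [331.6, -272.7, 228.6]
orientation: [-2.639, -1.695, 0.001]
ft_force: [0.6, -0.2, 0.2]
width: 88.1
```

```bash
python3 -c "
from plan import *
plan([447.9,-32.9,235],11)"
```

```text
t 0.93 pos [ 331.6 -272.7  228.6] box [-246.  -236.6] yaw -24.57 tilt 0.27 F [ 0.6 -0.2  0.2] Fbox 0.6 -0.3 w 88.1
[[33.3, 0.8, -0.7, 0.0, 0.0, -0.078], [33.2, 3.3, -0.7, 0.0, 0.0, -0.078], [32.8, 5.9, -0.8, -0.001, -0.001, -0.077], [32.2, 8.4, -0.8, 0.0, 0.0, -0.078], [31.5, 10.9, -0.8, -0.001, -0.001, -0.077]]
[[30.5, 13.3, -0.8, 0.0, 0.0, -0.078], [29.4, 15.7, -0.7, -0.001, -0.001, -0.077], [28.1, 17.9, -0.8, 0.0, 0.0, -0.078]]
```

Call:
move_arm([
  [33,1,-1,0,0,-0.08],
  [33,3,-1,0,0,-0.08],
  [33,6,-1,0,0,-0.08],
  [32,8,-1,0,0,-0.08],
  [31,11,-1,0,0,-0.08],
])

```text
t: 1.35
ee_pos: [402.3, -114.1, 233.8]
orientation: [-2.228, -2.207, -0.0]
ft_force: [0.5, -0.5, -0.4]
width: 87.5
```

Call:
move_arm([
  [30,13,-1,0,0,-0.08],
  [29,16,-1,0,0,-0.08],
  [20,14,0,0,0,-0.07],
])

```text
t: 1.6
ee_pos: [440.9, -26.4, 236.2]
orientation: [-1.943, -2.462, -0.002]
ft_force: [0.3, -1.8, 0.4]
width: 87.8
```

```bash
python3 -c "
from plan import *
plan([447.9,-32.9,230],11)
from workcell import eyes; import cv2,pickle
d=eyes.get_image('wrist');pickle.dump(d,open('w1.pkl','wb'));cv2.imwrite('pics/w1.png',d['frame'][:,:,::-1])"
```

```text
t 1.6 pos [440.9 -26.4 236.2] box [-86.3 -19.5] yaw 13.42 tilt 0.32 F [ 0.3 -1.8  0.4] Fbox -0.1 -1.8 w 87.8
[[-8.0, 5.3, 6.1, -0.003, -0.005, 0.042]]
```

View pics/w1.png

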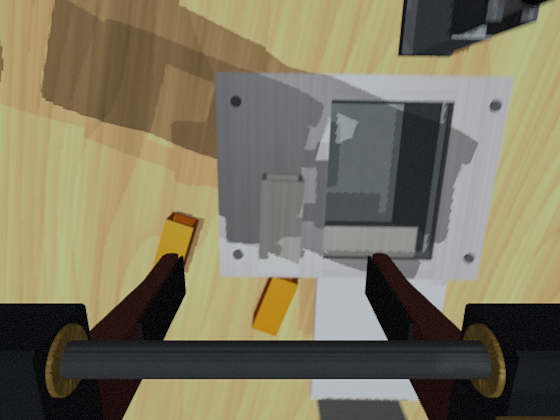

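The wrist view shows the offcut at (282,215) on the shaded ledge, the mouth at (390,180) and the gate edge strip at (370,240). I'll cross-check these with its depth.

Run:
```python
from h import *
from plan import *
d=pickle.load(open("w1.pkl","rb"));W=world(d);Z=W[...,2]
for lo,hi in((113,123),(143,153),(99,107)):
    m=((Z>lo)&(Z<hi)).astype(np.uint8)
    k,lab,st,ce=cv2.connectedComponentsWithStats(m)
    for i in range(1,k):
        if st[i,4]<300: continue
        p=W[lab==i];rc=cv2.minAreaRect(p[:,:2].astype(np.float32))
        print(lo,st[i],np.median(p[:,2]).round(1),np.round(rc[0],1),np.round(rc[1],1),round(rc[2],1),w2b(rc[0]).round(1))
show()
```

```text
113 [  214    73   299   209 34178] 118.7 [496.5   8.2] [216.1 160.6] 12.2 [-24.6   2.3]
113 [317 407  87  11 720] 118.1 [ 564.2 -199.5] [80.2  6.5] 15.1 [  -3.  -215.1]
143 [483   0  55  25 815] 145.1 [552.8 139.6] [33.5 13. ] 11.1 [ 58.7 118.6]
143 [ 257  179   47   96 3891] 148.5 [445.1 -31.4] [30.1 70.8] 10.4 [-83.3 -25.3]
99 [ 322  226   94   32 2738] 103.5 [526.7 -38.8] [80.7 27.4] 12.3 [ -5.2 -50.1]
99 [ 312  279   75   61 3632] 103.4 [ 530.4 -105.2] [68.6 62.9] 13.2 [ -15.8 -115.7]
99 [407 280  39  32 583] 103.6 [595.3 -66.4] [22.4 45.6] 60.5 [ 55.9 -91.8]
99 [ 309  379  110   26 2524] 103.4 [ 568.1 -186. ] [107.1  30.5] 15.2 [   3.7 -202.7]
t 1.65 pos [442.6 -24.1 236.3] box [-84.2 -17.7] yaw 13.71 tilt 0.35 F [0.8 1.1 0.3] Fbox 1.0 0.9 w 87.9
```

```bash
sed -i 's/521.0,11.2/520.0,12.0/' plan.py; python3 -c "
from plan import *
plan([447,-32,180],10.6,30)"
```

```text
t 1.65 pos [442.6 -24.1 236.3] box [-83.4 -18.7] yaw 13.71 tilt 0.35 F [0.8 1.1 0.3] Fbox 1.0 0.9 w 87.9
[[-4.5, 1.3, 28.1, 0.0, -0.003, 0.027], [-4.4, 1.3, 28.2, -0.001, -0.003, 0.027]]
```

Call:
move_arm([
  [-4.5,1.3,28,0,-0.003,0.027],
  [-4.5,1.3,28,0,-0.003,0.027],
  [0,0,0,0,0,0],
])

```text
t: 1.9
ee_pos: [449.7, -28.9, 180.1]
orientation: [1.997, 2.421, 0.003]
ft_force: [-1.5, 0.1, 0.1]
width: 87.5
```

```bash
python3 -c "
from plan import *
plan([447,-32,123],10.6,20)"
```

```text
t 1.9 pos [449.7 -28.9 180.1] box [-77.4 -24.9] yaw 10.97 tilt 0.24 F [-1.5  0.1  0.1] Fbox -1.5 0.5 w 87.5
[[-0.8, -1.2, 19.0, 0.001, 0.0, 0.002], [-0.8, -1.1, 19.1, 0.001, 0.001, 0.002], [-0.9, -1.1, 19.0, 0.002, 0.0, 0.002]]
```

Call:
move_arm([
  [-1,-1,19,0,0,0],
  [-1,-1,19,0,0,0],
  [-1,-1,14,0,0,0.005],
  [0,0,2,0,0,0],
  [0,0,0,0,0,0],
])

```text
t: 2.32
ee_pos: [447.5, -32.8, 126.7]
orientation: [2.002, 2.419, 0.002]
ft_force: [-0.9, -0.0, 0.7]
width: 87.8
```

```bash
python3 -c "
from plan import *
plan([447,-32,123],10.6,20)"
```

```text
t 2.32 pos [447.5 -32.8 126.7] box [-80.4 -28.2] yaw 10.78 tilt 0.11 F [-0.9 -0.   0.7] Fbox -0.9 0.2 w 87.8
[[0.9, -0.4, 3.7, 0.002, 0.0, 0.003]]
```

Call:
move_arm([
  [1,0,3,0,0,0],
  [0,0,0,0,0,0],
])

```text
t: 2.48
ee_pos: [448.1, -32.0, 125.3]
orientation: [2.001, 2.418, 0.003]
ft_force: [-0.2, -0.3, 0.0]
width: 87.8
```

Call:
move_arm([
  [0,0,0,0,0,0],
  [0,0,0,0,0,0],
  [0,0,0,0,0,0],
  [0,0,0,0,0,0],
  [0,0,0,0,0,0],
], hand=1)

```text
t: 2.9
ee_pos: [450.1, -32.1, 128.4]
orientation: [1.998, 2.415, 0.008]
ft_force: [-0.8, -0.3, 0.0]
width: 58.2
```

Call:
move_arm([
  [0,0,0,0,0,0],
  [0,0,0,0,0,0],
  [0,0,0,0,0,0],
  [0,0,0,0,0,0],
])

```text
t: 3.23
ee_pos: [449.8, -32.1, 128.6]
orientation: [1.998, 2.416, 0.008]
ft_force: [-1.7, -0.8, 1.0]
width: 31.4
```

Call:
move_arm([
  [0,0,0,0,0,0],
  [0,0,0,0,0,0],
  [0,0,0,0,0,0],
])

```text
t: 3.48
ee_pos: [449.8, -32.1, 128.6]
orientation: [1.998, 2.416, 0.007]
ft_force: [-0.1, 0.3, 1.4]
width: 29.9
```

Call:
move_arm([
  [0,0,-10,0,0,0],
  [0,0,-15,0,0,0],
  [0,0,-15,0,0,0],
  [0,0,-10,0,0,0],
])

```text
t: 3.82
ee_pos: [447.0, -31.8, 179.1]
orientation: [2.002, 2.42, 0.001]
ft_force: [0.6, 0.0, -1.4]
width: 30.0
```

```bash
python3 -c "
from plan import *
p=b2w(0,14);plan([*p,185],12.4,20)
from workcell import eyes; import cv2,pickle
d=eyes.get_image('wrist');pickle.dump(d,open('w2.pkl','wb'));cv2.imwrite('pics/w2.png',d['frame'][:,:,::-1])"
```

```text
t 3.82 pos [447.  -31.8 179.1] box [-80.7 -27.1] yaw 10.81 tilt 0.07 F [ 0.6  0.  -1.4] Fbox 0.6 -0.1 w 30.0
[[8.7, 15.9, -1.2, 0.0, 0.0, -0.006], [8.6, 16.0, -1.1, 0.0, 0.0, -0.005], [8.5, 16.0, -1.2, 0.0, 0.0, -0.006], [8.4, 16.0, -1.1, 0.001, 0.0, -0.005], [8.2, 16.1, -1.2, 0.0, 0.0, -0.006]]
```

View pics/w2.png

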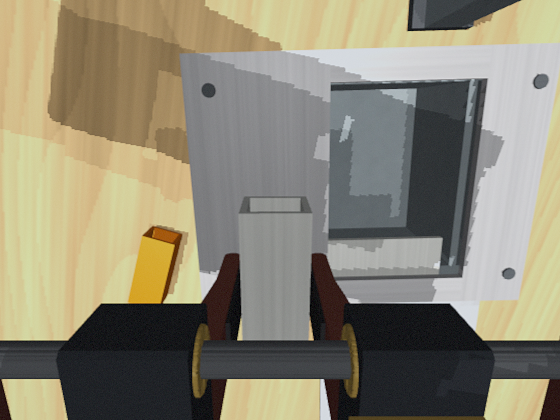

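The offcut is held between the fingers at (275,265), lifted clear, width 30. I'll move it over the mouth.

Call:
move_arm([
  [8,16,-1,0,0,-0.006],
  [8,16,-1,0,0,-0.006],
  [8,16,-1,0,0,-0.006],
  [8,16,-1,0,0,-0.006],
  [8,16,-1,0,0,-0.006],
])

```text
t: 4.28
ee_pos: [518.4, 23.6, 188.3]
orientation: [1.966, 2.445, 0.004]
ft_force: [0.6, -0.7, -0.6]
width: 29.5
```

Call:
move_arm([
  [0,0,0,0,0,0],
])

```text
t: 4.37
ee_pos: [521.0, 25.0, 188.8]
orientation: [1.963, 2.445, 0.007]
ft_force: [-0.9, -0.1, -0.9]
width: 29.7
```

```bash
python3 -c "
from plan import *
p=b2w(0,12);plan([*p,165],12.4,20)
from workcell import eyes; import cv2,pickle
d=eyes.get_image('wrist');pickle.dump(d,open('w3.pkl','wb'));cv2.imwrite('pics/w3.png',d['frame'][:,:,::-1])
from h import *
W=world(d);Z=W[...,2]
import numpy as np
for lo,hi in((113,122),(99,107),(155,215)):
    m=((Z>lo)&(Z<hi)).astype(np.uint8)
    k,lab,st,ce=cv2.connectedComponentsWithStats(m)
    for i in range(1,k):
        if st[i,4]<300: continue
        q=W[lab==i];rc=cv2.minAreaRect(q[:,:2].astype(np.float32))
        print(lo,st[i],np.median(q[:,2]).round(1),np.round(rc[1],1),round(rc[2],1),w2b(rc[0]).round(1))
"
```

```text
t 4.37 pos [521.   25.  188.8] box [ 3.7 12.5] yaw 12.47 tilt 0.43 F [-0.9 -0.1 -0.9] Fbox -0.9 0.1 w 29.7
[[-0.2, -2.0, 11.9, 0.004, 0.001, 0.001], [-0.3, -1.9, 11.9, 0.003, 0.001, 0.0]]
113 [   54   122   349   197 38566] 118.5 [216.2 136.7] 12.5 [-24.2  13.4]
99 [ 220  379  110   41 4227] 103.3 [92.1 43.1] 12.4 [   4.6 -141.5]
155 [ 373    1   52   53 2017] 175.5 [19.4 19.3] 83.8 [ 59.1 124.1]
155 [  217   196   116   144 11080] 208.7 [47.7 60.8] 12.6 [ 3.6 19.1]
```

View pics/w3.png

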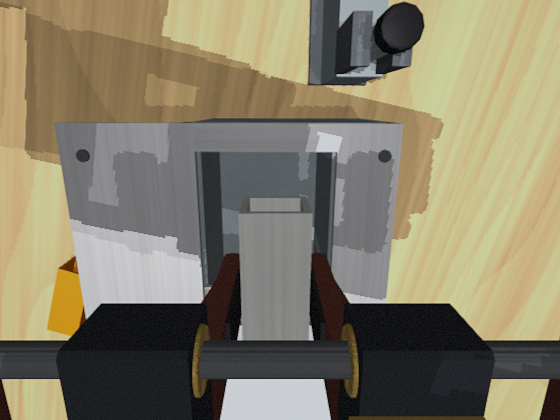

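The offcut is centred in the mouth opening at (275,265), with the knob at (398,28). Lowering.

Call:
move_arm([
  [0,-2,15,0.003,0.001,0],
  [0,-1,25,0.003,0,0],
  [0,0,25,0,0,0],
  [0,0,0,0,0,0],
])

```text
t: 4.75
ee_pos: [514.5, 22.3, 122.5]
orientation: [1.966, 2.449, -0.001]
ft_force: [-0.9, 0.1, -2.3]
width: 29.6
```

```bash
python3 -c "
from plan import *
p=b2w(0,11);plan([*p,65],12.4,20)"
```

```text
t 4.75 pos [514.5  22.3 122.5] box [-3.2 11.3] yaw 12.49 tilt 0.08 F [-0.9  0.1 -2.3] Fbox -0.8 0.3 w 29.6
[[-0.1, 1.1, 19.2, 0.0, 0.0, 0.001], [-0.1, 1.0, 19.2, 0.0, 0.001, 0.0], [0.0, 1.1, 19.1, 0.0, 0.0, 0.001]]
```

Call:
move_arm([
  [0,1,19,0,0,0],
  [0,1,19,0,0,0],
  [0,1,19,0,0,0],
  [0,0,0,0,0,0],
])

```text
t: 5.08
ee_pos: [515.2, 20.9, 66.3]
orientation: [-1.969, -2.448, 0.004]
ft_force: [-0.9, -0.1, -2.7]
width: 30.0
```

```bash
python3 -c "
from plan import *
show()"
```

```text
t 5.08 pos [515.2  20.9  66.3] box [-2.8  9.8] yaw 12.39 tilt 0.14 F [-0.9 -0.1 -2.7] Fbox -0.9 0.1 w 30.0
```

Call:
move_arm([
  [0,1,12,0,0,0],
  [0,0,0,0,0,0],
])

```text
t: 5.25
ee_pos: [515.6, 20.4, 55.8]
orientation: [-1.969, -2.447, 0.005]
ft_force: [-0.7, 0.9, -1.8]
width: 29.6
```

Call:
move_arm([
  [0,0,0,0,0,0],
  [0,0,0,0,0,0],
  [0,0,0,0,0,0],
  [0,0,0,0,0,0],
], hand=0.05)

```text
t: 5.58
ee_pos: [517.5, 19.8, 61.1]
orientation: [1.968, 2.445, -0.0]
ft_force: [-0.4, 0.1, 0.4]
width: 41.4
```

```bash
python3 -c "
from plan import *
show()"
```

```text
t 5.58 pos [517.5  19.8  61.1] box [-0.7  8.1] yaw 12.32 tilt 0.18 F [-0.4  0.1  0.4] Fbox -0.4 0.1 w 41.4
```

Call:
move_arm([
  [0,0,-15,0,0,0],
  [0,0,-25,0,0,0],
  [0,0,-30,0,0,0],
  [0,0,-30,0,0,0],
  [0,0,-30,0,0,0],
])

```text
t: 6.0
ee_pos: [513.6, 20.0, 193.4]
orientation: [-1.968, -2.444, 0.009]
ft_force: [0.8, 1.0, 0.6]
width: 41.6
```

Call:
move_arm([
  [0,0,-20,0,0,0],
  [0,0,0,0,0,0],
], hand=1)

```text
t: 6.17
ee_pos: [517.0, 20.1, 221.8]
orientation: [1.967, 2.443, 0.002]
ft_force: [0.9, -0.8, 0.1]
width: 31.6
```

```bash
python3 -c "
from plan import *
p=b2w(0,-275);plan([*p,210],12.4,35)
from workcell import eyes; import cv2,pickle
d=eyes.get_image('wrist');pickle.dump(d,open('w4.pkl','wb'));cv2.imwrite('pics/w4.png',d['frame'][:,:,::-1])"
```

```text
t 6.17 pos [517.   20.1 221.8] box [-1.2  8.6] yaw 12.34 tilt 0.3 F [ 0.9 -0.8  0.1] Fbox 0.7 -1.0 w 31.6
[[-31.5, 0.2, 1.4, 0.0, 0.0, 0.0], [-31.5, 0.2, 1.4, 0.001, 0.0, 0.0], [-31.5, 0.2, 1.4, 0.0, 0.0, 0.0], [-31.5, 0.1, 1.4, 0.001, 0.0, 0.0], [-31.5, 0.2, 1.4, 0.0, 0.001, 0.0]]
[[-31.5, 0.1, 1.4, 0.001, 0.0, 0.0], [-31.5, 0.2, 1.4, 0.0, 0.001, 0.0], [-31.5, 0.1, 1.3, 0.001, 0.0, -0.001], [-31.5, 0.1, 1.4, 0.0, 0.001, 0.0]]
```

View pics/w4.png

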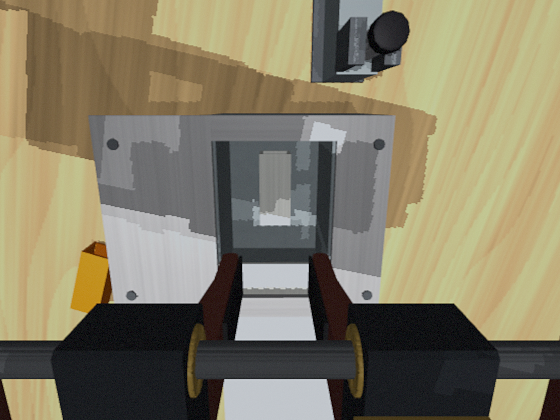

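The offcut lies flat on the well floor at (275,188). Next I'll move out beyond the gate tab with the fingers shut.

Call:
move_arm([
  [-31,0,1,0,0,0],
  [-31,0,1,0,0,0],
  [-31,0,1,0,0,0],
  [-31,0,1,0,0,0],
  [-31,0,1,0,0,0],
])

```text
t: 6.63
ee_pos: [547.8, -130.7, 212.8]
orientation: [1.958, 2.456, 0.001]
ft_force: [0.4, 0.5, -0.7]
width: 0.1
```

Call:
move_arm([
  [-31,0,1,0,0,0],
  [-31,0,1,0,0,0],
  [-31,0,1,0,0,0],
  [-20,0,1,0,0,0],
  [0,0,0,0,0,0],
])

```text
t: 7.05
ee_pos: [570.4, -250.3, 200.7]
orientation: [-1.958, -2.448, 0.004]
ft_force: [-0.5, -0.1, 0.1]
width: 0.6
```

```bash
python3 -c "
from plan import *
p=b2w(-2,-268);plan([*p,130],12.4,35)
from workcell import eyes; import cv2,pickle
from h import *
d=eyes.get_image('wrist');pickle.dump(d,open('w5.pkl','wb'));cv2.imwrite('pics/w5.png',d['frame'][:,:,::-1])
W=world(d);Z=W[...,2]
for lo,hi in((143,153),(170,180),(114,122)):
    m=((Z>lo)&(Z<hi)).astype(np.uint8)
    k,lab,st,ce=cv2.connectedComponentsWithStats(m)
    for i in range(1,k):
        if st[i,4]<200: continue
        q=W[lab==i];rc=cv2.minAreaRect(q[:,:2].astype(np.float32))
        print(lo,st[i],np.median(q[:,2]).round(1),np.round(rc[1],1),round(rc[2],1),w2b(rc[0]).round(1))
"
```

```text
t 7.05 pos [ 570.4 -250.3  200.7] box [  -7.1 -267. ] yaw 12.69 tilt 0.44 F [-0.5 -0.1  0.1] Fbox -0.5 0.0 w 0.6
[[-0.4, 1.8, 23.6, -0.002, -0.001, 0.002], [-0.4, 1.8, 23.6, -0.002, -0.002, 0.001], [-0.4, 1.8, 23.5, -0.003, -0.001, 0.002]]
143 [ 216  155  138   12 1593] 149.5 [80.2  6.2] 12.4 [  -2.  -219.1]
```

View pics/w5.png

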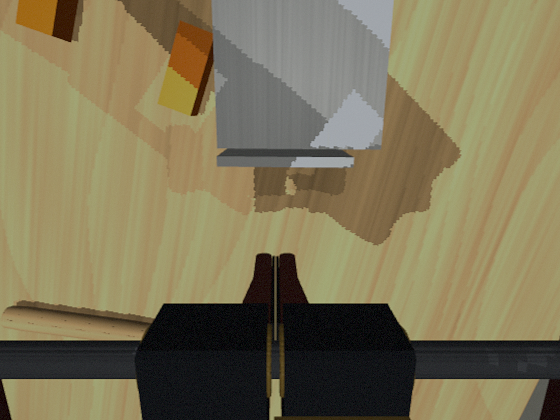

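The tab top is at (285,160) with clear bench behind it. The shut fingers at (275,260) are centred and about 35 mm clear. Lowering.

Call:
move_arm([
  [0,2,25,-0.002,-0.001,0.002],
  [0,2,25,-0.002,-0.001,0.002],
  [0,2,24,-0.002,-0.001,0],
  [0,0,0,0,0,0],
])

```text
t: 7.43
ee_pos: [573.4, -243.7, 122.4]
orientation: [-1.965, -2.445, -0.001]
ft_force: [-1.0, 0.4, -0.4]
width: 0.4
```

```bash
python3 -c "
from plan import *
p=b2w(-2,-240);plan([*p,124],12.4,10)"
```

```text
t 7.43 pos [ 573.4 -243.7  122.4] box [  -2.7 -261.2] yaw 12.42 tilt 0.29 F [-1.   0.4 -0.4] Fbox -0.9 0.6 w 0.4
[[7.1, 0.2, -0.5, -0.001, -0.001, 0.0], [7.0, 0.3, -0.5, -0.001, -0.002, 0.0], [7.1, 0.2, -0.5, -0.001, -0.001, 0.0]]
```

Call:
move_arm([
  [6,0,0,0,0,0],
  [6,0,0,0,0,0],
  [5,0,0,0,0,0],
  [3,0,0,0,0,0],
  [2,0,0,0,0,0],
])

```text
t: 7.85
ee_pos: [567.8, -216.8, 124.7]
orientation: [-1.961, -2.446, -0.002]
ft_force: [0.0, 1.2, 0.0]
width: 0.7
```

```bash
python3 -c "
from plan import *
show()"
```

```text
t 7.85 pos [ 567.8 -216.8  124.7] box [  -2.5 -233.8] yaw 12.57 tilt 0.37 F [0.  1.2 0. ] Fbox 0.3 1.1 w 0.7
```

Call:
move_arm([
  [2,0,0,0,0,0],
  [2,0,0,0,0,0],
  [3,0,0,0,0,0],
])

```text
t: 8.1
ee_pos: [567.6, -211.1, 127.1]
orientation: [1.963, 2.453, 0.0]
ft_force: [-0.3, -3.6, -3.9]
width: 0.5
```

```bash
python3 -c "
from plan import *
show()"
```

```text
t 8.1 pos [ 567.6 -211.1  127.1] box [  -1.5 -228.1] yaw 12.65 tilt 0.02 F [-0.3 -3.6 -3.9] Fbox -1.1 -3.4 w 0.5
```

Call:
move_arm([
  [4,0,0.5,0,0,0],
  [4,0,0.5,0,0,0],
  [4,0,0.5,0,0,0],
  [4,0,0.5,0,0,0],
  [4,0,0.5,0,0,0],
])

```text
t: 8.52
ee_pos: [564.0, -192.4, 126.7]
orientation: [1.962, 2.447, 0.0]
ft_force: [-0.7, -4.2, 1.8]
width: 0.6
```

```bash
python3 -c "
from plan import *
show()"
```

```text
t 8.52 pos [ 564.  -192.4  126.7] box [  -0.9 -209.1] yaw 12.57 tilt 0.28 F [-0.7 -4.2  1.8] Fbox -1.6 -3.9 w 0.6
```

Call:
move_arm([
  [5,0,0.5,0,0,0],
  [5,0,0.5,0,0,0],
  [5,0,0.5,0,0,0],
  [5,0,0.5,0,0,0],
  [5,0,0.5,0,0,0],
])

```text
t: 8.93
ee_pos: [559.4, -165.9, 125.0]
orientation: [1.96, 2.445, 0.002]
ft_force: [0.2, -4.2, 2.4]
width: 0.2
```

Call:
move_arm([
  [5,0,0.5,0,0,0],
  [4,0,0.5,0,0,0],
  [4,0,0.5,0,0,0],
  [3,0,0.5,0,0,0],
])

```text
t: 9.27
ee_pos: [556.1, -147.9, 122.9]
orientation: [1.959, 2.445, 0.004]
ft_force: [0.0, -5.0, 3.7]
width: 0.4
```

```bash
python3 -c "
from plan import *
show()"
```

```text
t 9.27 pos [ 556.1 -147.9  122.9] box [   0.9 -163.9] yaw 12.59 tilt 0.52 F [ 0.  -5.   3.7] Fbox -1.0 -4.9 w 0.4
```

Call:
move_arm([
  [3,-0.2,0,0,0,0],
  [3,-0.2,0,0,0,0],
  [3,-0.2,0,0,0,0],
  [3,-0.2,0,0,0,0],
  [3,-0.2,0,0,0,0],
])

```text
t: 9.68
ee_pos: [553.4, -135.1, 122.9]
orientation: [1.952, 2.441, 0.001]
ft_force: [2.7, -12.8, 0.1]
width: 0.4
```

```bash
python3 -c "
from plan import *
show()"
```

```text
t 9.68 pos [ 553.4 -135.1  122.9] box [   1.  -150.8] yaw 12.7 tilt 0.9 F [  2.7 -12.8   0.1] Fbox -0.1 -13.1 w 0.4
```

Call:
move_arm([
  [3,-0.2,0,0,0,0],
  [3,-0.2,0,0,0,0],
  [3,-0.2,0,0,0,0],
])

```text
t: 9.93
ee_pos: [552.5, -130.6, 123.1]
orientation: [1.946, 2.436, -0.004]
ft_force: [1.4, -13.0, 0.1]
width: 0.8
```

```bash
python3 -c "
from plan import *
show()"
```

```text
t 9.93 pos [ 552.5 -130.6  123.1] box [   1.2 -146.3] yaw 12.77 tilt 1.38 F [  1.4 -13.    0.1] Fbox -1.5 -13.0 w 0.8
```

```bash
python3 -c "
from plan import *
p=b2w(0,-138);plan([*p,124],12.4,10,4)"
```

```text
t 9.93 pos [ 552.5 -130.6  123.1] box [   1.2 -146.3] yaw 12.77 tilt 1.38 F [  1.4 -13.    0.1] Fbox -1.5 -13.0 w 0.8
[[2.1, -0.3, -0.3, 0.003, 0.005, 0.002], [2.1, -0.3, -0.3, 0.003, 0.005, 0.001], [2.0, -0.3, -0.2, 0.003, 0.005, 0.002], [2.1, -0.2, -0.3, 0.004, 0.005, 0.001]]
```

Call:
move_arm([
  [3,-0.2,0,0.003,0.008,0.001],
  [3,-0.2,0,0.003,0.008,0.001],
  [3,-0.2,0,0.003,0.008,0.001],
])

```text
t: 10.18
ee_pos: [550.9, -124.3, 122.9]
orientation: [1.962, 2.449, 0.006]
ft_force: [1.4, -6.9, 0.6]
width: 0.2
```

```bash
python3 -c "
from plan import *
show()"
```

```text
t 10.18 pos [ 550.9 -124.3  122.9] box [   1.  -139.7] yaw 12.6 tilt 0.33 F [ 1.4 -6.9  0.6] Fbox -0.1 -7.1 w 0.2
```

Call:
move_arm([
  [4,-0.2,0,0,0,0],
  [4,-0.2,0,0,0,0],
  [4,-0.2,0,0,0,0],
  [3,-0.2,0,0,0,0],
])

```text
t: 10.52
ee_pos: [548.3, -112.1, 122.9]
orientation: [1.96, 2.444, 0.005]
ft_force: [1.3, -7.4, 0.5]
width: 0.2
```

```bash
python3 -c "
from plan import *
show()"
```

```text
t 10.52 pos [ 548.3 -112.1  122.9] box [   1.  -127.3] yaw 12.55 tilt 0.55 F [ 1.3 -7.4  0.5] Fbox -0.3 -7.5 w 0.2
```

Call:
move_arm([
  [3,-0.2,0,0,0.003,0],
  [3,-0.2,0,0,0.003,0],
  [2,-0.2,0,0,0.003,0],
  [2,-0.2,0,0,0.003,0],
])

```text
t: 10.85
ee_pos: [546.5, -103.9, 122.8]
orientation: [1.962, 2.448, 0.016]
ft_force: [2.7, -6.6, 0.9]
width: 0.2
```

```bash
python3 -c "
from plan import *
show()"
```

```text
t 10.85 pos [ 546.5 -103.9  122.8] box [   1.  -118.9] yaw 12.59 tilt 0.63 F [ 2.7 -6.6  0.9] Fbox 1.2 -7.1 w 0.2
```

Call:
move_arm([
  [2,-0.2,0,0,0,0],
  [2,-0.2,0,0,0,0],
  [2,-0.2,0,0,0,0],
])

```text
t: 11.1
ee_pos: [545.6, -99.6, 122.8]
orientation: [1.959, 2.445, 0.015]
ft_force: [1.9, -7.8, 2.2]
width: 0.6
```

```bash
python3 -c "
from plan import *
show()"
```

```text
t 11.1 pos [545.6 -99.6 122.8] box [   1.1 -114.5] yaw 12.59 tilt 0.72 F [ 1.9 -7.8  2.2] Fbox 0.2 -8.0 w 0.6
```

Call:
move_arm([
  [2,-0.2,0,0,0,0],
  [2,-0.2,0,0,0,0],
])

```text
t: 11.27
ee_pos: [545.1, -97.2, 122.9]
orientation: [1.957, 2.443, 0.013]
ft_force: [2.1, -9.4, 0.7]
width: 0.4
```

```bash
cat > knob.py <<'E'
from h import *
from plan import *
from workcell import eyes
def knob(n='top'):
    d=eyes.get_image(n);W=world(d);Z=W[...,2]
    m=(np.hypot(W[...,0]-553.5,W[...,1]-143.5)<7)&(Z>150)&(Z<200)
    print(n,"knob z",np.median(Z[m]).round(1),Z[m].max().round(1),m.sum())
    return d,W
E
python3 -c "
from knob import *
show()
knob('top');knob('side')
for n in('top','side'):
    d=pickle.load(open(n+'0.pkl','rb'));W=world(d);Z=W[...,2]
    m=(np.hypot(W[...,0]-553.5,W[...,1]-143.5)<7)&(Z>150)&(Z<200)
    print('start',n,np.median(Z[m]).round(1),Z[m].max().round(1),m.sum())
"
```

```text
t 11.27 pos [545.1 -97.2 122.9] box [   1.1 -112. ] yaw 12.61 tilt 0.82 F [ 2.1 -9.4  0.7] Fbox 0.1 -9.6 w 0.4
top knob z 181.2 184.3 17
side knob z 161.6 179.3 26
start top 175.1 180.4 18
start side 166.8 179.8 25
```

The top view's depth shows the knob about 6 mm up, and the buffer is starting to push back. I'll creep on from here.

Call:
move_arm([
  [2,-0.2,0,0,0,0],
  [2,-0.2,0,0,0,0],
  [2,-0.2,0,0,0,0],
])

```text
t: 11.62
ee_pos: [544.7, -94.6, 122.9]
orientation: [1.952, 2.439, 0.01]
ft_force: [1.9, -12.2, 0.4]
width: 0.0
```

```bash
python3 -c "
from plan import *
show()"
```

```text
t 11.62 pos [544.7 -94.6 122.9] box [   1.2 -109.4] yaw 12.66 tilt 1.08 F [  1.9 -12.2   0.4] Fbox -0.8 -12.3 w 0.0
```

Call:
move_arm([
  [2,-0.2,0,0,0,0],
  [2,-0.2,0,0,0,0],
])

```text
t: 11.78
ee_pos: [544.5, -93.5, 123.0]
orientation: [1.948, 2.436, 0.007]
ft_force: [3.1, -12.0, 0.1]
width: 0.3
```

```bash
python3 -c "
from plan import *
show()"
```

```text
t 11.78 pos [544.5 -93.5 123. ] box [   1.2 -108.3] yaw 12.71 tilt 1.32 F [  3.1 -12.    0.1] Fbox 0.4 -12.4 w 0.3
```

Call:
move_arm([
  [3,-0.2,0,0.002,0.006,0.001],
  [3,-0.2,0,0.002,0.006,0.001],
])

```text
t: 11.95
ee_pos: [543.7, -90.6, 122.9]
orientation: [1.953, 2.44, 0.011]
ft_force: [1.9, -11.9, -0.3]
width: 0.5
```

```bash
python3 -c "
from plan import *
show()"
```

```text
t 11.95 pos [543.7 -90.6 122.9] box [   1.1 -105.3] yaw 12.65 tilt 0.98 F [  1.9 -11.9  -0.3] Fbox -0.7 -12.0 w 0.5
```

Call:
move_arm([
  [3,-0.2,0,0.002,0.006,0.001],
  [3,-0.2,0,0.002,0.006,0.001],
])

```text
t: 12.12
ee_pos: [543.0, -87.7, 122.8]
orientation: [1.959, 2.445, 0.014]
ft_force: [2.8, -16.1, -0.6]
width: 1.0
```

```bash
python3 -c "
from knob import *
show();knob()"
```

```text
t 12.12 pos [543.  -87.7 122.8] box [   1.1 -102.3] yaw 12.58 tilt 0.71 F [  2.8 -16.1  -0.6] Fbox -0.7 -16.4 w 1.0
top knob z 174.8 177.9 18
```

The knob is back at 174.8, against 175.1 at the start and 181.2 while lifted, so the catch has dropped. Backing off gently.

Call:
move_arm([
  [-2,0,0,0,0,0],
  [-4,0,0,0,0,0],
  [-8,0,0,0,0,0],
  [-15,0,0,0,0,0],
  [-20,0,0,0,0,0],
])

```text
t: 12.58
ee_pos: [550.1, -132.9, 120.6]
orientation: [-1.961, -2.453, -0.012]
ft_force: [0.6, -0.1, 0.1]
width: 0.2
```

Call:
move_arm([
  [-15,0,-10,0,0,0],
  [-10,0,-25,0,0,0],
  [-10,0,-30,0,0,0],
  [0,0,0,0,0,0],
  [0,0,0,0,0,0],
])

```text
t: 13.0
ee_pos: [553.9, -169.9, 183.1]
orientation: [-1.956, -2.439, -0.009]
ft_force: [0.1, 0.2, -1.0]
width: 0.6
```

```bash
python3 -c "
from knob import *
show()
for n in('top','side','wrist'):
    d,W=knob(n);cv2.imwrite(f'pics/{n}9.png',d['frame'][:,:,::-1])
    Z=W[...,2]; B=(W[...,:2]-O)@np.stack([ex,ey],1)
    m=(Z>143)&(Z<153)&(abs(B[...,0])<50)&(B[...,1]<-70)&(B[...,1]>-260)
    print(n,'tab centre y',B[m].mean(0).round(1) if m.any() else None, m.sum())
    if n=='top': cv2.imwrite('pics/top9z.png',cv2.resize(d['frame'][165:265,205:365,::-1],None,fx=4.5,fy=4.5,interpolation=cv2.INTER_CUBIC))
"
```

```text
t 13.0 pos [ 553.9 -169.9  183.1] box [  -6.  -184.9] yaw 12.55 tilt 0.92 F [ 0.1  0.2 -1. ] Fbox 0.1 0.2 w 0.6
top knob z 174.3 177.9 18
top tab centre y [  1.  -94.4] 54
side knob z 169.3 179.8 29
side tab centre y [ -2.2 -93.5] 29
  return _methods._mean(a, axis=axis, dtype=dtype,
  ret = ret.dtype.type(ret / rcount)
Traceback (most recent call last):
  File "knob.py", line 7, in knob
    print(n,"knob z",np.median(Z[m]).round(1),Z[m].max().round(1),m.sum())
                                              ~~~~~~~~^^
ValueError: zero-size array to reduction operation maximum which has no identity
```

View pics/top9z.png

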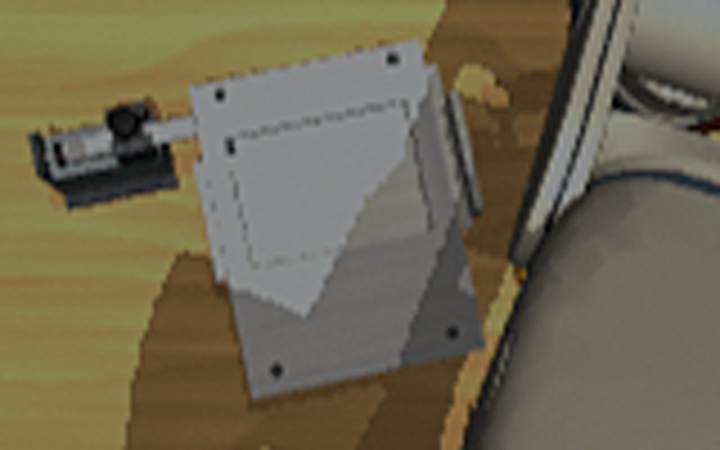

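The top crop shows the gate covering the mouth, the tongue passing through the keeper at (175,128) and the knob down at (128,120). The tab is at y −94 with the tool well clear. One more check after a pause.

Call:
move_arm([
  [-10,0,-20,0,0,0],
  [-10,0,-20,0,0,0],
  [0,0,0,0,0,0],
  [0,0,0,0,0,0],
  [0,0,0,0,0,0],
])

```text
t: 13.57
ee_pos: [554.3, -185.6, 215.7]
orientation: [-1.943, -2.432, -0.003]
ft_force: [0.2, 0.1, 0.2]
width: 0.8
```

```bash
python3 -c "
from knob import *
show()
for n in('top','side'):
    d,W=knob(n);cv2.imwrite(f'pics/{n}10.png',d['frame'][:,:,::-1])
    Z=W[...,2]; B=(W[...,:2]-O)@np.stack([ex,ey],1)
    m=(Z>143)&(Z<153)&(abs(B[...,0])<50)&(B[...,1]<-70)&(B[...,1]>-150)
    print(n,'tab',B[m].mean(0).round(1), m.sum())
"
```

```text
t 13.57 pos [ 554.3 -185.6  215.7] box [  -8.9 -200.3] yaw 12.77 tilt 1.65 F [0.2 0.1 0.2] Fbox 0.2 0.0 w 0.8
top knob z 174.4 178.6 17
top tab [  0.3 -94.2] 58
side knob z 169.8 179.0 29
side tab [-21.1 -91.7] 32
```

View pics/side10.png

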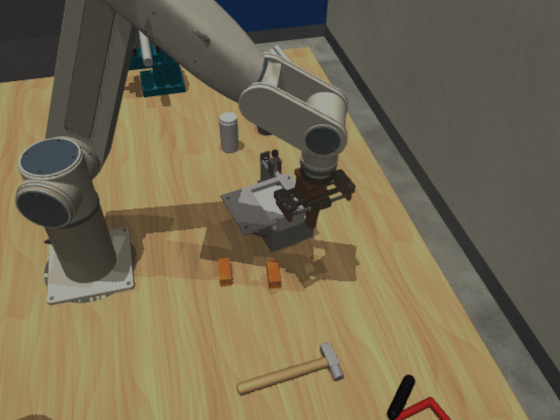

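The side view shows the can at (229,132), the hammer at (290,370) and the cup at (265,125, partly hidden), all where they started. The gate is still shut and the tool is free, so I'm handing in.

```bash
python3 -c "
from workcell import ctrl
print(ctrl.close_job())"
```

```text
the job is handed in; nothing more can be done
None
```

The offcut is in the box and the gate is shut and held by the catch. I handed the job in at about 13.7 s, and it reported no verdict.

- **Offcut:** I gripped it across its width, lowered it through the mouth and let it go. The wrist camera then showed it lying flat on the well floor.
- **Gate:** I pushed the tab in small steps; the highest force I read was about 16 N. Those readings come at the end of each short move, so a brief higher peak could have gone unseen.
- **Catch:** From the top camera, the knob was about 175 mm up at the start, 181 mm while riding the tongue's head and 174.4 mm at the end. The tab centre sits at box y about −94 mm, an opening of about 3 mm. That fits d of about 3 mm estimated from the knob's position. The gate hadn't moved in checks about 0.9 s and 1.4 s after I backed off.
- **Other objects:** The last side picture shows the oil can and hammer where they started. The cup was partly hidden by the arm; the part in view looked unmoved.
- **Checks that disagreed:** The side camera's knob heights were too noisy to use, mixing knob top and flank at 162 to 170 mm. Its last tab reading (x −21 mm) was off because the gripper hid part of the tab. I relied on the top camera for both.

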